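# Blow down the air line before glaze spraying

### The arm

A 6-joint arm with a two-finger parallel gripper is mounted at the origin on the work surface. World frame = base frame: x ahead of the robot, y to its left, z up, the work surface at z = 0. Lengths are in m, angles in rad, forces in N, time in s.
With the tool pointing down it reaches from about 0.35 to 0.85 m from the base axis. Payload 8.1 kg.
Tool frame: the origin (TCP) lies on the centre line of the jaws, within the pads' length; the fingertips stand 17 mm ahead of it and the grasp point (between the pads) lies 2 mm behind it; z points along the fingers, y is the line along which they close (so a half turn about z gives the same grasp; the last joint's range is limited). The gripper opens to 93 mm and grips with 3 to 60 N. Pads are 15 mm wide; open, the fingers measure 128 mm over their backs; the gripper's body (75 mm by 188 mm) begins 65 mm behind the grasp point.
Start: joints at [1.022, 0.13, 1.488, -0, 1.523, -0.085], TCP at [0.268, 0.537, 0.201] pointing down, gripper open.
Joint ranges: [-2.96, 2.96], [-0.89, 2.26], [0.02, 2.5], [-1.34, 4.48], [0, 2.73], [-2.66, 2.66]. Speed limits (rad/s): [2.39, 2.39, 2.79, 3.14, 3.14, 3.14].

### API

Orientations are given as a rotation vector (axis times angle).
In Python, from plant import status, eyes, robot gives the robot as it stands. The module is installed in compiled form; this text tells all that it offers.
- The arm moves only by the tool servo_tool, never from a script. Its argument "plan" is text: rows parted by semicolons, each of 4 numbers parted by spaces: the shift along the tool's x, y, z in m, then the turn about the tool's z in degrees. A call has 1 to 12 rows; each row is the pose to reach, as a shift and turn from the pose commanded when the call began, along the tool's axes at that moment; what a row does not reach only later rows make up. A row lasts 1/12 s, in which the tool goes at most 41.7 mm and 7.16 degrees, less where a joint would pass 70% of its speed; a pose out of reach is approached as far as the arm can. A call with a gripper value outside its range is refused whole. "grip" is the closure, from -1 (fully open) to 1 (shut), set as the call begins (left out, the last holds). The fingers move at their own pace and stop on an object; "grip_force" is the grip in N (left out, the last holds). Time passes only in rows, so rows that repeat a pose let the fingers close. It gives the time, the measured TCP pose, the force, the opening and the grip force at its end, in the units of the state.
- status.read_state(): the state, without advancing time (a new reading comes with each control period).
- eyes.read_camera(name): name is "scene" or "top" or "wrist"; returns a dict with "image" (420x560x3 uint8, blue, green, red), "fovy" (degrees; the focal length in pixels is half the picture's height over the tangent of half this angle, whatever the lens; pixels are square), "cx", "cy" (the principal point, pixels), "world_from_camera" (4x4, takes a point from camera to world coordinates); the wrist camera has in their place "hand_eye" (4x4, takes a point from camera to tool coordinates, whose origin is the TCP and whose axes are the flange's). Camera axes: x right, y down, z forward; pixel columns grow to the right and rows downward; lengths in m; the calibration is good to about 2 mm. The wrist camera is an equidistant fisheye: a pixel r from the principal point sees the ray r / f radians off the axis. A picture is of the moment at which its call begins: read the wrist's pose just before it. There is no depth.
- robot.close_job(): hands the job in; it is judged then, once.
The state is a dict: "t": time; "q": joint angles; "dq": joint speeds; "joint_torque": joint torques, N m; "tool_pos": TCP position; "orientation": TCP orientation; "force": force on the tool from outside, world axes, zero at the start; "wrist_torque": the same for the moment, N m; "opening": finger opening in m; "gripper_force": force on a finger pad.
Only numpy, scipy, OpenCV 4.12 (cv2) and the standard library are available. Lean on these libraries where they do the work, as an engineer would, in place of code of your own. Each camera call takes 0.05 s, during which the arm holds its last target. There are 200 camera calls.

### The job

Blow the water out of the air line before glaze spraying starts: first set the yellow supply lever half open so that it cannot blast, at 45 degrees on the heavy white line of its index plate, then pull the red spring-return purge lever round to the green band on its plate and keep it there. The program finishes while the gripper is still holding the red lever over the green band, with the yellow lever left at half open. Leave the blue spray-gun lever shut and do not shift the cups, mug, bowl and tile tray on the bench.

Things in the scene. Friction and masses are not known exactly. Their poses are not given: they have to be found in the camera images.
- station: Bench air station, fixed: 27 mm pipe, axis 135 mm up, along its y axis over a 100 x 540 mm foot plate; the robot is on its -x side. Origin on the bench under the pipe. In its frame, mm: riser y 230; yellow supply valve y 150; filter-regulator y 10 (knob top 209 high); tee y -160 with a branch to -x: red purge valve x -75, silencer drop x -138; blue gun valve y -255. Nothing is higher than 210.
- supply_lever (a joint): Opening of the yellow supply valve, rad: 0 shut (lever along the station's -x), 1.57 fully open (along -y). Grows counter-clockwise seen from above. Half open is 0.785 (45 degrees). Stiff by friction (0.35 N m), stays where it is left; starts at 0 to 0.4.
- purge_lever (a joint): Opening of the red purge valve, rad: 0 shut (lever along the station's +y), 1.57 fully open (along -x, towards the robot). Grows counter-clockwise seen from above. The green band covers 0.87 to 1.22 (50 to 70 degrees), middle 1.047. A spring shuts it when let go: 0.28 N m at shut, 0.65 N m at the band (3 to 6 N at the grip point).
- gun_lever (a joint): Opening angle of the blue spray-gun valve in rad: 0 shut (lever points along the station's -x), 1.57 open. Shut at the start; to be left alone.
- supply_stem (a point): Point on the vertical turning axis of the yellow lever, at mid-height of its sleeve, 197 mm above the bench. Fixed. Below the lever lies its index plate: a black quadrant of 66 mm radius, top 186 mm above the bench, white ticks every 15 degrees, a heavy white line at 45.
- supply_grip (a point): Grip point of the yellow lever: middle of its plastic sleeve, 105 mm from the stem axis. Sleeve 72 mm long (68 to 140 mm from the axis), 20 mm wide, 13 mm thick, lying level; below it only pipes and cups, at least 40 mm lower. Moves with the lever; its x axis points outward along the lever.
- supply_mark (a point): Where supply_grip stands when the yellow lever is over the heavy white line at 45 degrees. Fixed.
- purge_stem (a point): Point on the vertical turning axis of the red lever, at mid-height of its sleeve, 197 mm above the bench. Fixed. Below the lever lies its index plate: a black quadrant of 66 mm radius, top 186 mm above the bench, white ticks every 15 degrees, a green band.
- purge_grip (a point): Grip point of the red lever: middle of its plastic sleeve, 105 mm from the stem axis; sleeve of the same size as the yellow one (72 x 20 x 13 mm). Moves with the lever; its x axis points outward along the lever.
- purge_mark (a point): Where purge_grip stands when the red lever is over the middle of the green band, at 60 degrees. Fixed.
- catch_cup: White plastic cup, 74 mm wide, 52 mm high, loose, on the bench under the silencer. Origin: centre of its underside.
- cup_a: Blue plastic cup with rust-red glaze, 86 mm wide at the rim, 108 mm high, loose. Origin: centre of its underside.
- cup_b: Blue plastic cup with white glaze, same size, loose. Origin: centre of its underside.
- cup_c: Blue plastic cup with blue glaze, same size, loose. Origin: centre of its underside.
- mug: Terracotta mug, 80 mm wide, 88 mm high, loose. Origin: centre of its underside.
- bowl: White bowl, 124 mm wide, 55 mm high, loose. Origin: centre of its underside.
- tile_tray: Small steel tray of glaze test tiles, 115 x 175 mm, 30 mm high, loose. Origin: centre of its underside.

How it is judged:
On the way, in this order (a step that is already met when the one before it is completed fails the run):
1. the yellow supply lever is set half open (45 degrees, within 8) while the red purge lever is still shut (value of joint supply_lever between 0.645 and 0.925 rad and value of joint purge_lever below 0.12 rad), for 0.3 s.
2. the red purge lever is pulled to the green band and held there (value of joint purge_lever between 0.85 and 1.245 rad and contact force between the fingers and purge_lever above 1 N), for 0.5 s.
At the end, for the whole second after the job is handed in: The robot's fingers hold the red purge lever (more than 1 N) over the green band, at 50 to 70 degrees (1 degree to spare either side), through the last second; the yellow supply lever stands at 45 degrees within 8; the blue gun lever is shut (under 7 degrees) (all of step 2 and value of joint supply_lever between 0.645 and 0.925 rad and value of joint gun_lever below 0.12 rad); the arm keeps its last pose, push and grip.
It fails at once if the blue spray-gun lever is opened (value of joint gun_lever above 0.12 rad).
It fails at once if a cup, the mug, the bowl or the tile tray is shifted by more than 30 mm (distance of any of catch_cup, cup_a, cup_b, cup_c, mug, bowl, tile_tray from where it was at the start of the episode above 0.03 m).
It also fails if it takes over 46 s, if anything falls off the work surface, if the arm or the gripper's body presses on something with over 40 N, if the wrist force passes 120 N, or if a joint passes its speed limit or range.

## Working session

There is one attempt and no reset: what is moved stays moved. The work goes in short steps, Python scripts to look and compute and a tool call to move; the robot and the scene stay as the last step left them, time stands still between calls to the robot, and variables do not carry over. Pictures are saved under pics/ and viewed, at most 10 in all, crops included, and the job is handed in when it is done.

Besides the shell and the picture viewer there is one more tool, called after "Emit:" by a JSON object that holds its "method" and its "body". servo_tool: Moves the arm, as the interface text tells. Its arguments: {"type":"object","properties":{"plan":{"type":"string"},"grip":{"type":"number"},"grip_force":{"type":"number"}},"required":["plan"]}

```bash
mkdir -p pics; cat > h.py <<'E'
import numpy as np, cv2
from scipy.spatial.transform import Rotation as R
from plant import status, eyes, robot
def cam(n):
    s=status.read_state(); c=eyes.read_camera(n); im=c["image"]
    f=im.shape[0]/2/np.tan(np.radians(c["fovy"])/2)
    if n=="wrist":
        T=np.eye(4);T[:3,:3]=R.from_rotvec(s["orientation"]).as_matrix();T[:3,3]=s["tool_pos"];T=T@c["hand_eye"]
    else: T=c["world_from_camera"]
    return dict(im=im,f=f,cx=c["cx"],cy=c["cy"],T=np.array(T),fish=n=="wrist")
def ray(c,u,v):
    x=(u-c["cx"])/c["f"];y=(v-c["cy"])/c["f"]
    if c["fish"]:
        r=np.hypot(x,y)+1e-12; d=np.array([x/r*np.sin(r),y/r*np.sin(r),np.cos(r)])
    else: d=np.array([x,y,1.]);d/=np.linalg.norm(d)
    return c["T"][:3,3],c["T"][:3,:3]@d
def onz(c,u,v,z):
    o,d=ray(c,u,v); return o+d*(z-o[2])/d[2]
def tri(a,b):
    (o1,d1),(o2,d2)=a,b
    t=np.linalg.lstsq(np.c_[d1,-d2],o2-o1,rcond=None)[0]
    p,q=o1+t[0]*d1,o2+t[1]*d2
    return (p+q)/2,np.linalg.norm(p-q)
def blobs(im,lo,hi,amin=30):
    h=cv2.cvtColor(im,cv2.COLOR_BGR2HSV); m=cv2.inRange(h,np.array(lo),np.array(hi))
    n,l,s,ce=cv2.connectedComponentsWithStats(m)
    return [(s[i],ce[i].round(1),l==i) for i in range(1,n) if s[i,4]>=amin]
E
python3 - <<'E'
from h import *
s=status.read_state();print({k:np.round(v,3) for k,v in s.items()})
for n in("scene","top"):
    c=cam(n);cv2.imwrite(f"pics/{n}0.png",c["im"]);print(n,c["f"],c["cx"],c["cy"],c["T"].round(3).tolist())
    for nm,lo,hi in(("yel",(22,120,100),(35,255,255)),("red",(0,150,90),(6,255,255)),("red2",(172,150,90),(180,255,255)),("blue",(100,140,60),(125,255,255)),("grn",(45,100,60),(85,255,255))):
        for b in blobs(c["im"],lo,hi): print(nm,b[0],b[1])
E
```

```text
{'t': np.float64(0.0), 'q': array([ 1.022,  0.131,  1.489, -0.   ,  1.523, -0.085]), 'dq': array([-0.   , -0.002, -0.001,  0.001, -0.   ,  0.002]), 'joint_torque': array([-0.0000e+00, -5.5985e+01, -4.9174e+01,  7.7000e-02,  3.6000e-02,
       -0.0000e+00]), 'tool_pos': array([0.268, 0.536, 0.2  ]), 'orientation': array([-7.220e-01, -3.057e+00,  3.000e-03]), 'force': array([ 0.306, -0.553,  0.488]), 'wrist_torque': array([-0.043,  0.003,  0.032]), 'gripper_force': np.float64(0.0), 'opening': np.float64(0.093)}
scene 484.771698454341 287.2651507869599 212.2764297855458 [[-0.81, 0.398, -0.431, 1.232], [0.587, 0.553, -0.591, 0.871], [0.003, -0.732, -0.682, 1.149], [0.0, 0.0, 0.0, 1.0]]
yel [333 224  15  17 126] [340.1 232.2]
yel [  0 318  29  23 355] [ 11.8 327.2]
yel [  0 353  27  43 682] [  9.5 371.6]
red [276 200  20  14 115] [285.4 206.7]
red [ 439  361   86   59 4074] [480.  393.4]
blue [  65  164   89   59 1914] [108.1 197.7]
blue [230 168  24  36 407] [242.3 182.9]
blue [311 208  25  34 420] [322.4 221.6]
blue [103 228  14   7  32] [109.5 230.8]
blue [360 248  28  40 540] [372.5 2
[... 343 characters left out ...]
42577822 278.90658449945954 206.3053988620647 [[0.01, -0.998, 0.064, 0.483], [-1.0, -0.009, 0.028, -0.042], [-0.028, -0.065, -0.998, 1.234], [0.0, 0.0, 0.0, 1.0]]
yel [352   0  34   5 111] [368.7   1.3]
yel [  0 124  15  22 200] [  5.1 133.2]
yel [195 191  15  25 181] [202.4 203.1]
red [   0  158   58   60 2825] [ 27.4 187.8]
red [253 176  26  10 163] [265.5 180.6]
blue [ 386   27  113   74 3559] [421.1  71. ]
blue [335 165  11  25 162] [340.  176.6]
blue [354 181  29  28 238] [371.  194.4]
blue [247 215  28  28  96] [256.2 230.2]
blue [172 217  21  27 130] [178.2 230.9]
grn [   0   35   72   95 5712] [31.9 81.3]
grn [300  54   6   7  31] [302.4  57.1]
grn [292 184  11  13  94] [297.8 190.4]
```

View pics/top0.png

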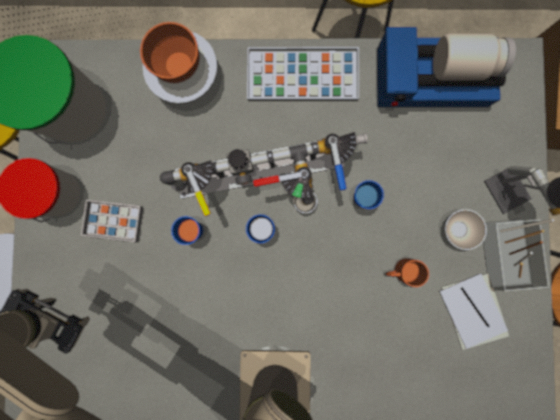

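View pics/scene0.png

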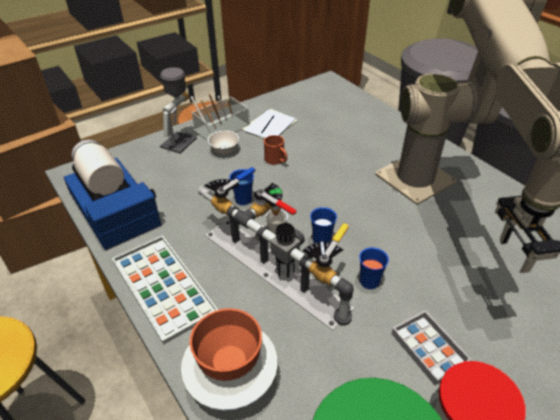

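Top: the yellow sleeve is at (202,203), running down-right from its valve at about (190,170). The red sleeve is at (265,181), with its stem at about (303,178) and the green band at (298,190). The blue lever is at (340,177). Scene: yellow is at (340,232) and red at (285,207), both clear.

```bash
python3 - <<'E'
from h import *
C={n:cam(n) for n in("scene","top")}
def big(n,lo,hi,box):
    bs=[b for b in blobs(C[n]["im"],lo,hi,40) if box[0]<b[1][0]<box[2] and box[1]<b[1][1]<box[3]]
    return max(bs,key=lambda b:b[0][4])
G={}
for nm,lo,hi,bt,bsn in(("yel",(20,90,60),(35,255,255),(180,180,220,220),(310,215,360,250)),("red",(0,130,60),(7,255,255),(240,165,290,195),(265,190,310,220))):
    bt=big("top",lo,hi,bt);bs=big("scene",lo,hi,bsn)
    print(nm,bt[0],bt[1],bs[0],bs[1])
    p,e=tri(ray(C["top"],*bt[1]),ray(C["scene"],*bs[1]));print(" tri",p.round(4),"gap",e.round(4))
    for n,b in(("top",bt),("scene",bs)):
        yx=np.argwhere(b[2]); w=np.array([onz(C[n],x,y,.197)[:2] for y,x in yx]);c=w.mean(0)
        U,S,V=np.linalg.svd(w-c,full_matrices=False);a=V[0]; pr=(w-c)@a
        print(" ",n,c.round(4),"dir",np.degrees(np.arctan2(a[1],a[0])).round(1),"len",np.ptp(pr).round(3),"wid",np.ptp((w-c)@V[1]).round(3))
for n,b in(("top",(280,175,310,205)),("scene",(262,180,290,200))):
    g=big(n,(40,70,40),(90,255,255),b);print("grn",n,g[1],onz(C[n],*g[1],.186).round(4))
for n in C:
    im=C[n]["im"]; r=(slice(120,240),slice(150,370)) if n=="top" else (slice(160,320),slice(190,400))
    cr=cv2.resize(im[r],None,fx=3.6,fy=3.6,interpolation=cv2.INTER_CUBIC);cv2.imwrite(f"pics/{n}1.png",cr)
E
```

```text
yel [195 190  16  26 203] [202.3 203.1] [332 223  17  19 157] [340.2 232.1]
 tri [0.5573 0.196  0.1966] gap 0.0019
  top [0.5564 0.1964] dir -155.1 len 0.072 wid 0.022
  scene [0.558  0.1956] dir 24.0 len 0.075 wid 0.024
red [253 175  26  12 178] [265.3 180.7] [275 199  21  15 126] [285.2 206.5]
 tri [0.6201 0.0243 0.1986] gap 0.0032
  top [0.6191 0.0253] dir -78.4 len 0.069 wid 0.02
  scene [0.6204 0.0217] dir 101.3 len 0.076 wid 0.028
grn top [297.8 190.5] [ 0.5941 -0.0634  0.186 ]
grn scene [274.7 191. ] [ 0.5981 -0.064   0.186 ]
```

View pics/top1.png

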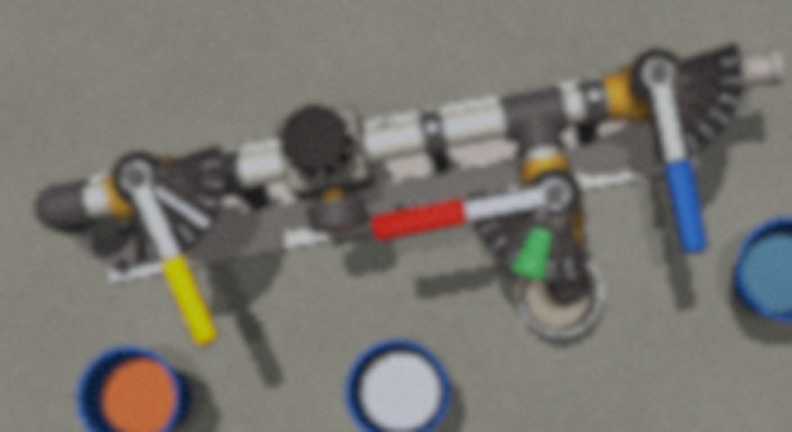

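Both sleeves triangulate to 197–199 mm high. The stems come out at about (0.6525, 0.2396) for yellow and (0.6405, -0.079) for red. They are 319 mm apart as specified, and the station yaw is about 11.4° by both methods. Yellow starts at about 13°. I'm moving to above the yellow grip point, with tool x pointing inward along the lever.

Emit:
{"method": "servo_tool", "body": {"plan": "0 0 -0.04 0; 0 0 -0.08 0; 0 0 -0.1 0; -0.41 -0.175 -0.1 129; -0.41 -0.175 -0.1 129; -0.41 -0.175 -0.1 129; -0.41 -0.175 -0.1 129; -0.41 -0.175 -0.1 129; -0.41 -0.175 -0.1 129; -0.41 -0.175 -0.1 129; -0.41 -0.175 -0.1 129; -0.41 -0.175 -0.1 129", "grip": -0.2, "grip_force": 25}}

```text
t: 1.2
tool_pos: [0.5119, 0.2488, 0.3012]
orientation: [-2.248, -2.194, -0.0]
force: [0.5, 0.8, -1.0]
opening: 0.0557
gripper_force: 0.0
```

```bash
cat > go.py <<'E'
import sys; from h import *
SY=np.array([.6525,.2396]);SP=np.array([.6405,-.079]);YAW=11.4
def delta(x,y,z,ang):
    s=status.read_state();M=R.from_rotvec(s["orientation"]).as_matrix()
    d=M.T@(np.array([x,y,z])-s["tool_pos"]);h=np.degrees(np.arctan2(M[1,0],M[0,0]))
    print("t",s["t"].round(2),"pos",s["tool_pos"].round(4),"xang",h.round(1),"tilt",M[2,2].round(4),"F",s["force"].round(1),"open",s["opening"].round(3),"gf",s["gripper_force"].round(1),"q6",s["q"][5].round(2))
    print("shift",d.round(4),"turn",-((ang-h+180)%360-180))
if __name__=="__main__": delta(*map(float,sys.argv[1:5]))
E
python3 go.py .557 .196 .3 24.4
```

```text
Traceback (most recent call last):
  File "go.py", line 8, in <module>
    if __name__=="__main__": delta(*map(float,sys.argv[1:5]))
                             ~~~~~^^^^^^^^^^^^^^^^^^^^^^^^^^^
  File "go.py", line 6, in delta
    print("t",s["t"].round(2),"pos",s["tool_pos"].round(4),"xang",h.round(1),"tilt",M[2,2].round(4),"F",s["force"].round(1),"open",s["opening"].round(3),"gf",s["gripper_force"].round(1),"q6",s["q"][5].round(2))
              ^^^^^^^^^^^^
AttributeError: 'float' object has no attribute 'round'
```

```bash
sed -i 's/s\["t"\].round(2)/round(s["t"],2)/; s/s\["opening"\].round(3)/np.round(s["opening"],3)/; s/s\["gripper_force"\].round(1)/np.round(s["gripper_force"],1)/; s/-((ang-h/-(((ang-h)/;s/+180)%360-180))/+180)%360-180))/' go.py; sed -i 's/-(((ang-h)+180)%360-180))/np.round(-((ang-h+180)%360-180),1))/' go.py
python3 go.py .557 .196 .3 24.4
```

```text
t 1.2 pos [0.5119 0.2488 0.3012] xang 88.6 tilt -1.0 F [ 0.5  0.8 -1. ] open 0.056 gf 0.0 q6 0.39
shift [-0.0517  0.0464  0.0012] turn 64.2
```

Emit:
{"method": "servo_tool", "body": {"plan": "-0.0517 0.0464 0 64.2; -0.0517 0.0464 0 64.2; -0.0517 0.0464 0 64.2; -0.0517 0.0464 0 64.2; -0.0517 0.0464 0 64.2; -0.0517 0.0464 0 64.2; -0.0517 0.0464 0 64.2; -0.0517 0.0464 0 64.2; -0.0517 0.0464 0 64.2; -0.0517 0.0464 0 64.2; -0.0517 0.0464 0 64.2"}}

```text
t: 2.12
tool_pos: [0.5564, 0.1981, 0.301]
orientation: [-3.067, -0.68, 0.001]
force: [0.3, 0.4, -0.2]
opening: 0.0557
gripper_force: 0.0
```

```bash
python3 - <<'E'
from h import *
c=cam("wrist");cv2.imwrite("pics/w1.png",c["im"]);print(c["f"],c["cx"],c["cy"],c["T"].round(3).tolist())
for nm,lo,hi in(("yel",(20,90,60),(35,255,255)),("red",(0,150,60),(7,255,255)),("grn",(40,70,40),(90,255,255))):
    for b in blobs(c["im"],lo,hi,100):
        w=np.array([onz(c,x,y,.197)[:2] for y,x in np.argwhere(b[2])[::5]]);m=w.mean(0);V=np.linalg.svd(w-m,full_matrices=False)[2]
        print(nm,b[0],b[1],m.round(4),np.degrees(np.arctan2(V[0,1],V[0,0])).round(1),np.ptp((w-m)@V[0]).round(3),np.ptp((w-m)@V[1]).round(3))
E
python3 go.py .557 .196 .195 24.4
```

```text
325.19226210127806 280.5377782053821 212.29748771494795 [[0.422, -0.874, -0.24, 0.622], [-0.906, -0.407, -0.111, 0.23], [-0.0, 0.265, -0.964, 0.485], [0.0, 0.0, 0.0, 1.0]]
yel [247  75  18  35 379] [254.7  91.1] [0.6406 0.264 ] -164.3 0.03 0.011
yel [ 272  169   23   77 1667] [283.2 206.4] [0.5566 0.1972] -155.0 0.072 0.02
yel [545 175  15  25 211] [552.2 186.8] [ 0.715  -0.0812] -174.5 0.028 0.025
yel [492 201  26  21 290] [504.9 210.3] [ 0.6569 -0.0247] -67.9 0.032 0.02
yel [395 296  10  40 156] [401.3 316.3] [0.499  0.0259] -142.9 0.054 0.008
red [  0   0  21  70 906] [ 7.7 25.6] [0.6211 0.5822] -150.6 0.095 0.04
red [ 430  208   58   31 1056] [458.3 223.3] [0.6178 0.025 ] -78.7 0.074 0.021
grn [524   0  14  19 130] [530.6   8.9] [0.8828 0.0436] -85.9 0.016 0.017
grn [520  15  13  19 140] [526.5  23.3] [0.8595 0.0438] -156.5 0.017 0.018
grn [480  21  15  21 185] [487.   30.2] [0.8141 0.0874] -174.3 0.017 0.015
grn [528  42  14  19 149] [534.8  50.9] [0.8359 0.0217] -59.3 0.022 0.019
grn [548  81  12  19 138] [553.4  89.9] [ 0.8137 -0.0239] -104.5 0.019 0.016
grn [480 253  27  29 340] [493.1 267.1] [ 0.5948 -0.0516] 160.1 0.035 0.023
t 2.17 pos [0.5564 0.1981 0.301 ] xang 25.0 tilt -1.0 F [0.  0.5 0.1] open 0.056 gf 0.0 q6 1.39
shift [-0.0003  0.0022  0.106 ] turn 0.6
```

View pics/w1.png

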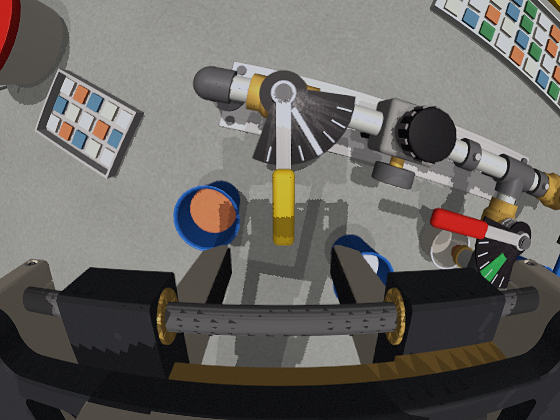

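The wrist view confirms yellow: sleeve centre (283,206) maps to (0.5566, 0.1972), 72 x 20 mm at 205°. The jaws straddle it and the heavy line is visible. Descend and grip.

Emit:
{"method": "servo_tool", "body": {"plan": "0 0.001 0.035 0; 0 0.001 0.07 0; 0 0.001 0.09 0; 0 0.001 0.1 0; 0 0.001 0.106 0; 0 0.001 0.106 0"}}

```text
t: 2.67
tool_pos: [0.5566, 0.1972, 0.1946]
orientation: [3.068, 0.676, -0.002]
force: [-1.0, -0.3, -0.6]
opening: 0.0562
gripper_force: 0.0
```

Emit:
{"method": "servo_tool", "body": {"plan": "0 0 0 0; 0 0 0 0; 0 0 0 0; 0 0 0 0; 0 0 0 0; 0 0 0 0", "grip": 1}}

```text
t: 3.17
tool_pos: [0.5571, 0.1973, 0.1957]
orientation: [-3.068, -0.674, -0.001]
force: [-0.3, 0.2, -0.2]
opening: 0.0207
gripper_force: 0.0
```

```bash
python3 go.py .557 .197 .195 25; python3 - <<'E'
import numpy as np
# arc shifts in tool axes (x inward, y = x rotated -90 from above), turn about tool z = -ccw
r=105
for a in (4,8,12,16,20,24,28,31.5,32.5):
    t=np.radians(a); print(a, round(r*(1-np.cos(t)),1), round(-(-r*np.sin(t))*1,1))
E
```

```text
t 3.17 pos [0.5571 0.1973 0.1957] xang 24.8 tilt -1.0 F [-0.3  0.2 -0.2] open 0.021 gf 0.0 q6 1.39
shift [-0.0002  0.0002  0.0007] turn -0.2
4 0.3 7.3
8 1.0 14.6
12 2.3 21.8
16 4.1 28.9
20 6.3 35.9
24 9.1 42.7
28 12.3 49.3
31.5 15.5 54.9
32.5 16.4 56.4
```

Emit:
{"method": "servo_tool", "body": {"plan": "0 0 0 0; 0 0 0 0; 0 0 0 0; 0.0003 0.0073 0 -4; 0.001 0.0146 0 -8; 0.0023 0.0218 0 -12; 0.0041 0.0289 0 -16; 0.0041 0.0289 0 -16"}}

```text
t: 3.83
tool_pos: [0.5732, 0.1718, 0.1951]
orientation: [2.943, 1.098, -0.0]
force: [-0.1, 0.3, -0.2]
opening: 0.0005
gripper_force: 0.0
```

```bash
python3 go.py .594 .153 .195 56.4
```

```text
t 3.83 pos [0.5732 0.1718 0.1951] xang 40.9 tilt -1.0 F [-0.1  0.3 -0.2] open 0.001 gf 0.0 q6 1.06
shift [0.0034 0.0278 0.0001] turn -15.5
```

The fingers closed to nothing, with no force, so I missed the lever. I'll look before doing anything else.

```bash
python3 - <<'E'
from h import *
w=cam("wrist");s=cam("scene");t=cam("top")
a=cv2.resize(s["im"][170:310,260:460],(400,280),interpolation=cv2.INTER_CUBIC);b=cv2.resize(t["im"][130:250,150:350],(400,240),interpolation=cv2.INTER_CUBIC)
o=np.zeros((520,800,3),np.uint8);o[:280,:400]=a;o[280:,:400]=b;o[:300,400:]=cv2.resize(w["im"],(400,300));cv2.imwrite("pics/c2.png",o)
for n,c in(("w",w),("s",s),("t",t)):
  for b in blobs(c["im"],(20,90,60),(35,255,255),40):print(n,b[0],b[1],onz(c,*b[1],.197).round(3))
E
```

```text
w [226  43  32  50 572] [239.8  65.8] [0.639 0.26  0.197]
w [ 209  187   53   87 2903] [235.5 230.8] [0.564 0.201 0.197]
w [400 210  17  16 122] [408.2 218.2] [0.639 0.127 0.197]
w [273 299   5  45 132] [274.9 321.6] [0.531 0.142 0.197]
w [285 320   4  24  61] [286.3 331.4] [0.53  0.131 0.197]
s [   0    0   68   23 1069] [28.3  8.5] [ 0.812 -2.01   0.197]
s [212   0  14  65 454] [218.7  31.2] [ 0.148 -1.18   0.197]
s [ 364    0   61   48 1479] [386.2  18.4] [-0.62  -0.827  0.197]
s [183  12  29  56 841] [198.3  35.3] [ 0.251 -1.195  0.197]
s [ 513   16   47   64 1918] [539.6  49.1] [-0.934 -0.165  0.197]
s [116  19  63  36 715] [148.1  32. ] [ 0.428 -1.368  0.197]
s [465  26  16  19 131] [473.4  35.8] [-0.808 -0.434  0.197]
s [ 35  43  48  37 881] [60.4 60.2] [ 0.86  -1.31   0.197]
s [421  76  24  10  81] [431.6  79.2] [-0.319 -0.257  0.197]
s [332 223  16  19 142] [339.9 232.7] [0.561 0.197 0.197]
s [   0  316   37   85 2094] [ 13.9 352.6] [1.382 0.061 0.197]
t [347   0  43   8 224] [367.9   2.4] [ 1.121 -0.254  0.197]
t [  0 124  19  25 279] [  6.3 134.8] [0.743 0.752 0.197]
t [318 142  11   9  41] [321.9 145.8] [ 0.716 -0.128  0.197]
t [183 303  18   7  40] [191.2 306.3] [0.279 0.22  0.197]
t [152 309  24   6  59] [164.9 312. ] [0.263 0.291 0.197]
```

View pics/c2.png

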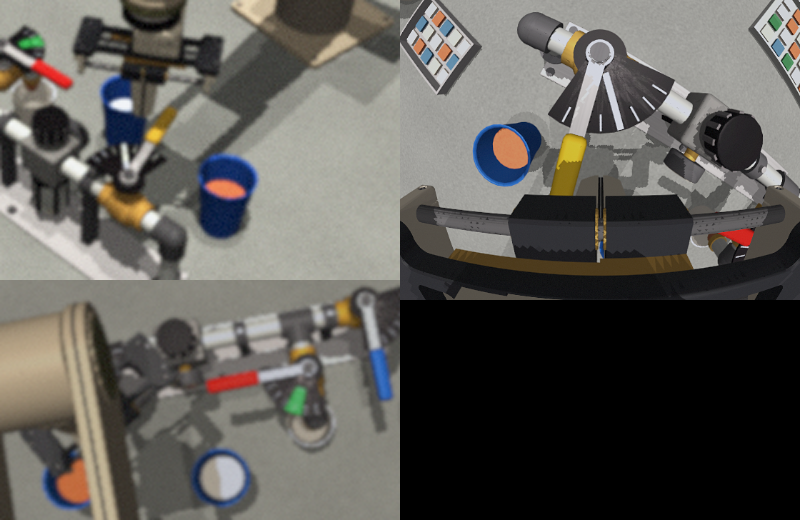

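```bash
python3 - <<'E'
from h import *
s=status.read_state();M=R.from_rotvec(s["orientation"]).as_matrix()
for n in("wrist","scene"):
    c=cam(n)
    for nm,p in(("tcp",[0,0,0]),("tip",[0,0,.017]),("tip+20",[0,0,.037]),("-50",[0,0,-.05]),("lever",None)):
        P=np.array(s["tool_pos"])+M@np.array(p) if p is not None else np.array([.5568,.1968,.197])
        q=np.linalg.inv(c["T"])@np.r_[P,1];q=q[:3]
        if c["fish"]:
            th=np.arctan2(np.hypot(*q[:2]),q[2]);k=th/np.hypot(*q[:2])*c["f"]
        else:k=c["f"]/q[2]
        print(n,nm,P.round(3),(c["cx"]+k*q[0]).round(1),(c["cy"]+k*q[1]).round(1))
    if n=="wrist":
        b=max([b for b in blobs(c["im"],(20,90,60),(35,255,255),40) if 150<b[1][1]<270],key=lambda b:b[0][4])
        w=np.array([onz(c,x,y,.197)[:2] for y,x in np.argwhere(b[2])[::5]]);m=w.mean(0);V=np.linalg.svd(w-m,full_matrices=False)[2];print(m,np.degrees(np.arctan2(V[0,1],V[0,0])),np.ptp((w-m)@V[0]))
        cv2.imwrite("pics/w3.png",cv2.resize(c["im"][150:350,180:400],None,fx=3,fy=3))
E
```

```text
wrist tcp [0.573 0.173 0.195] 282.7 249.5
wrist tip [0.573 0.173 0.178] 282.5 239.9
wrist tip+20 [0.573 0.173 0.158] 282.4 230.3
wrist -50 [0.573 0.173 0.245] 283.3 289.4
wrist lever [0.557 0.197 0.197] 235.6 244.9
[0.56431687 0.20082091] -156.49008861331356 0.057250047221743317
scene tcp [0.573 0.173 0.195] 330.9 230.0
scene tip [0.573 0.173 0.178] 330.5 234.3
scene tip+20 [0.573 0.173 0.158] 330.1 239.2
scene -50 [0.573 0.173 0.245] 332.1 216.9
scene lever [0.557 0.197 0.197] 340.9 232.1
```

View pics/w3.png

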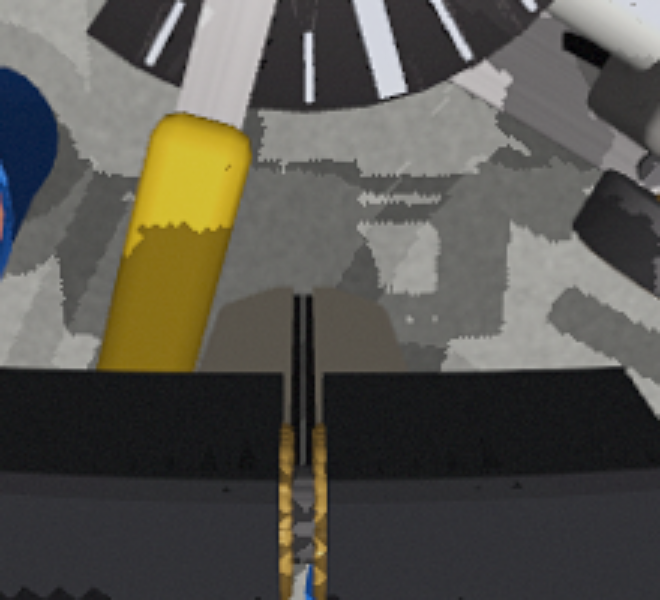

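The tips sit at wrist pixel (281,247), where I expected a row of about 235. In the scene view they are at about (332,226) instead of (331,234). So they appear higher than assumed, and I'll triangulate them from both views.

```bash
python3 - <<'E'
from h import *
s=status.read_state();M=R.from_rotvec(s["orientation"]).as_matrix()
w=cam("wrist");c=cam("scene")
p,e=tri(ray(w,281,248),ray(c,332.5,226.5));print(p.round(4),e.round(4),(M.T@(p-s["tool_pos"])).round(4))
cv2.imwrite("pics/s3.png",cv2.resize(c["im"][180:260,290:390],(800,600*640//600),interpolation=cv2.INTER_CUBIC)[:600])
E
```

```text
[0.5785 0.1818 0.2192] 0.0033 [ 0.0102 -0.0027 -0.024 ]
```

View pics/s3.png

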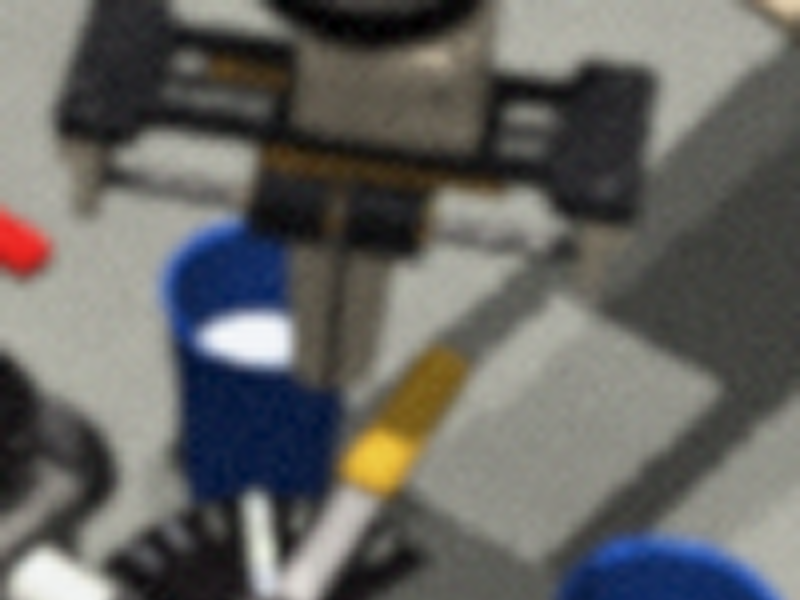

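The tips are at about 203 mm, some 25 mm above what the text implies. They closed just over the top of the sleeve and never touched it. I'll go back above it with the jaws open and come down 25 mm lower.

Emit:
{"method": "servo_tool", "body": {"plan": "0 0 -0.03 0; 0 0 -0.04 0; 0.004 -0.03 -0.04 7; 0.004 -0.03 -0.04 14; 0.004 -0.03 -0.04 16; 0.004 -0.03 -0.04 16; 0.004 -0.03 -0.04 16; 0.004 -0.03 -0.04 16; 0.004 -0.03 -0.04 16; 0.004 -0.03 -0.04 16", "grip": -0.2}}

```text
t: 5.02
tool_pos: [0.5562, 0.1979, 0.2352]
orientation: [-3.068, -0.674, 0.0]
force: [1.1, 0.3, 0.4]
opening: 0.0553
gripper_force: 0.0
```

```bash
python3 go.py .5568 .1968 .170 25; python3 - <<'E'
from h import *
c=cam("wrist")
for b in blobs(c["im"],(20,90,60),(35,255,255),500):
    w=np.array([onz(c,x,y,.197)[:2] for y,x in np.argwhere(b[2])[::5]]);m=w.mean(0);V=np.linalg.svd(w-m,full_matrices=False)[2];print(b[0],m.round(4),np.degrees(np.arctan2(V[0,1],V[0,0])).round(1),np.ptp((w-m)@V[0]).round(3))
E
```

```text
t 5.02 pos [0.5562 0.1979 0.2352] xang 24.8 tilt -1.0 F [1.1 0.3 0.4] open 0.055 gf 0.0 q6 1.39
shift [0.     0.0012 0.0652] turn -0.2
[237  63  24  48 543] [0.639  0.2624] -156.7 0.032
[ 270  181   29   96 2624] [0.5567 0.1973] -154.9 0.073
```

Emit:
{"method": "servo_tool", "body": {"plan": "0 0.001 0.025 0; 0 0.001 0.04 0; 0 0.001 0.05 0; 0 0.001 0.058 0; 0 0.001 0.065 0; 0 0.001 0.065 0"}}

```text
t: 5.57
tool_pos: [0.5559, 0.1969, 0.1688]
orientation: [3.068, 0.674, -0.003]
force: [0.2, -0.4, 0.4]
opening: 0.0557
gripper_force: 0.0
```

Emit:
{"method": "servo_tool", "body": {"plan": "0 0 0 0; 0 0 0 0; 0 0 0 0; 0 0 0 0; 0 0 0 0; 0 0 0 0; 0 0 0 0; 0 0 0 0; 0 0 0 0; 0 0 0 0", "grip": 1}}

```text
t: 6.4
tool_pos: [0.5568, 0.1969, 0.1707]
orientation: [3.068, 0.673, 0.001]
force: [0.2, -2.5, 4.4]
opening: 0.0192
gripper_force: 25.0
```

```bash
python3 go.py .5568 .1968 .170 25
```

```text
t 6.4 pos [0.5568 0.1969 0.1707] xang 24.8 tilt -1.0 F [ 0.2 -2.5  4.4] open 0.019 gf 25.0 q6 1.39
shift [-0.0001  0.0001  0.0007] turn -0.2
```

It's gripped: opening 19 mm, 25 N. Now turn it along the arc by about 31.5°.

Emit:
{"method": "servo_tool", "body": {"plan": "0.0003 0.0073 0 -4; 0.001 0.0146 0 -8; 0.0023 0.0218 0 -12; 0.0041 0.0289 0 -16; 0.0063 0.0359 0 -20; 0.0091 0.0427 0 -24; 0.0123 0.0493 0 -28; 0.0155 0.0549 0 -31.5; 0.0155 0.0549 0 -31.5; 0.0155 0.0549 0 -31.5"}}

```text
t: 7.23
tool_pos: [0.594, 0.1535, 0.1706]
orientation: [2.771, 1.479, 0.001]
force: [-1.2, -2.8, 4.4]
opening: 0.0201
gripper_force: 25.1
```

```bash
cat > lev.py <<'E'
from h import *
c=cam("wrist")
for b in blobs(c["im"],(20,90,60),(35,255,255),300)+blobs(c["im"],(0,150,60),(7,255,255),300):
    w=np.array([onz(c,x,y,.197)[:2] for y,x in np.argwhere(b[2])[::5]]);m=w.mean(0);V=np.linalg.svd(w-m,full_matrices=False)[2];print(b[0],m.round(4),np.degrees(np.arctan2(V[0,1],V[0,0])).round(1),np.ptp((w-m)@V[0]).round(3),np.ptp((w-m)@V[1]).round(3))
E
python3 go.py .594 .153 .170 56.4; python3 lev.py
```

```text
t 7.23 pos [0.594  0.1535 0.1706] xang 56.2 tilt -1.0 F [-1.2 -2.8  4.4] open 0.02 gf 25.1 q6 0.76
shift [-0.0004  0.0003  0.0006] turn -0.2
[223  27  42  51 531] [0.6394 0.2585] -159.3 0.027 0.011
[ 260  203   41  103 3843] [0.5973 0.1609] -123.7 0.059 0.02
```

The lever is at 236.3°, which is about 45° open. Release and rise.

Emit:
{"method": "servo_tool", "body": {"plan": "0 0 0 0; 0 0 0 0; 0 0 0 0; 0 0 0 0; 0 0 0 0; 0 0 0 0", "grip": -0.2}}

```text
t: 7.78
tool_pos: [0.5935, 0.1539, 0.17]
orientation: [-2.77, -1.481, 0.001]
force: [0.7, -0.3, 0.0]
opening: 0.0536
gripper_force: 0.0
```

Emit:
{"method": "servo_tool", "body": {"plan": "0 0 -0.02 0; 0 0 -0.05 0; 0 0 -0.09 0; 0 0 -0.13 0; 0 0 -0.13 0; 0 0 -0.13 0"}}

```text
t: 8.28
tool_pos: [0.5954, 0.1541, 0.3045]
orientation: [2.768, 1.48, 0.011]
force: [0.3, 0.4, -0.1]
opening: 0.056
gripper_force: 0.0
```

```bash
python3 go.py .619 .0245 .300 101.4; python3 lev.py
```

```text
t 8.28 pos [0.5954 0.1541 0.3045] xang 56.3 tilt -1.0 F [ 0.3  0.4 -0.1] open 0.056 gf 0.0 q6 0.76
shift [-0.0947  0.0916  0.0045] turn -45.1
[ 268  171   22   75 1615] [0.5928 0.1546] -123.6 0.071 0.02
```

Yellow stands at 236.4°, i.e. 45°. Now to the red lever.

Emit:
{"method": "servo_tool", "body": {"plan": "-0.0947 0.0916 0.003 -45.1; -0.0947 0.0916 0.003 -45.1; -0.0947 0.0916 0.003 -45.1; -0.0947 0.0916 0.003 -45.1; -0.0947 0.0916 0.003 -45.1; -0.0947 0.0916 0.003 -45.1; -0.0947 0.0916 0.003 -45.1; -0.0947 0.0916 0.003 -45.1; -0.0947 0.0916 0.003 -45.1"}}

```text
t: 9.08
tool_pos: [0.6165, 0.0242, 0.2953]
orientation: [-1.992, -2.426, 0.003]
force: [0.5, 0.9, 0.2]
opening: 0.0557
gripper_force: 0.0
```

```bash
python3 lev.py; python3 go.py .619 .0245 .170 101.4
```

```text
[ 248   27   72   68 1868] [0.5926 0.1539] -123.5 0.072 0.02
[294 267  21  30 389] [ 0.6545 -0.043 ] -62.3 0.032 0.018
[ 272  171   23   77 1615] [0.6176 0.0249] -78.7 0.071 0.02
t 9.13 pos [0.6167 0.0243 0.2957] xang 101.2 tilt -1.0 F [ 0.2 -0.  -0.1] open 0.056 gf 0.0 q6 -0.24
shift [-0.0003  0.0026  0.1257] turn -0.2
```

The wrist view gives red at (0.6176, 0.0249), 101.3°, so still shut. Descend and grip.

Emit:
{"method": "servo_tool", "body": {"plan": "0 0.0013 0.04 0; 0 0.0013 0.075 0; 0 0.0013 0.1 0; 0 0.0013 0.112 0; 0 0.0013 0.12 0; 0 0.0013 0.126 0; 0 0.0013 0.126 0"}}

```text
t: 9.72
tool_pos: [0.6187, 0.0245, 0.1713]
orientation: [1.991, 2.43, 0.0]
force: [0.3, -0.1, 0.6]
opening: 0.0556
gripper_force: 0.0
```

Emit:
{"method": "servo_tool", "body": {"plan": "0 0 0 0; 0 0 0 0; 0 0 0 0; 0 0 0 0; 0 0 0 0; 0 0 0 0; 0 0 0 0; 0 0 0 0; 0 0 0 0; 0 0 0 0", "grip": 1, "grip_force": 40}}

```text
t: 10.55
tool_pos: [0.6184, 0.0243, 0.1716]
orientation: [-1.991, -2.43, 0.0]
force: [-4.5, -1.0, 4.9]
opening: 0.0194
gripper_force: 40.0
```

```bash
python3 go.py .618 .0248 .170 101.3
```

```text
t 10.55 pos [0.6184 0.0243 0.1716] xang 101.4 tilt -1.0 F [-4.5 -1.   4.9] open 0.019 gf 40.0 q6 -0.24
shift [ 0.0005 -0.0003  0.0016] turn 0.1
```

Gripped at 40 N. Pull it round 60°.

Emit:
{"method": "servo_tool", "body": {"plan": "-0.0004 -0.0092 0 -5; -0.0016 -0.0182 0 -10; -0.0036 -0.0272 0 -15; -0.0063 -0.0359 0 -20; -0.0098 -0.0444 0 -25; -0.0141 -0.0525 0 -30; -0.019 -0.0602 0 -35; -0.0246 -0.0675 0 -40; -0.0308 -0.0742 0 -45; -0.0375 -0.0804 0 -50; -0.0448 -0.086 0 -55; -0.0525 -0.0909 0 -60"}}

```text
t: 11.55
tool_pos: [0.5395, -0.0443, 0.1716]
orientation: [0.502, 3.101, 0.002]
force: [-3.6, 4.6, 4.5]
opening: 0.0195
gripper_force: 40.2
```

Emit:
{"method": "servo_tool", "body": {"plan": "0 0 0 0; 0 0 0 0; 0 0 0 0; 0 0 0 0; 0 0 0 0; 0 0 0 0; 0 0 0 0; 0 0 0 0"}}

```text
t: 12.22
tool_pos: [0.5396, -0.0441, 0.1716]
orientation: [-0.508, -3.1, -0.002]
force: [-4.8, 4.4, 5.2]
opening: 0.0194
gripper_force: 40.1
```

```bash
python3 go.py .541 -.0455 .170 161.4; python3 lev.py; python3 - <<'E'
from h import *
w=cam("wrist");cv2.imwrite("pics/f.png",w["im"])
E
```

```text
t 12.22 pos [ 0.5396 -0.0441  0.1716] xang 161.4 tilt -1.0 F [-4.8  4.4  5.2] open 0.019 gf 40.1 q6 -1.42
shift [-0.0018 -0.0009  0.0016] turn -0.0
[533 213  27  37 748] [0.5802 0.1335] 44.0 0.038 0.022
[ 262  204   40  101 3664] [ 0.5326 -0.0408] -19.6 0.058 0.02
```

View pics/f.png

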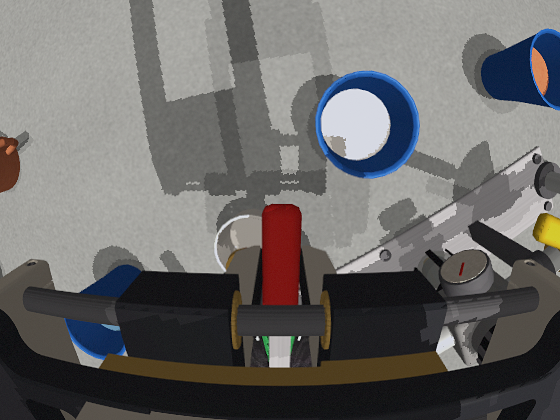

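The red lever stands at about 59–60°, with green showing on both sides of its arm at about (265,345) and (297,345), and the grip is 40 N. Yellow is undisturbed at (548,230). I'm handing the job in.

```bash
python3 -c "
from plant import robot; print(robot.close_job())"
```

```text
the job is handed in; nothing more can be done
None
```

I set the yellow lever to about 45° and handed the job in with the gripper holding the red lever at about 60°, over the green band, at 40 N; I didn't go near the blue lever or move any bench items, and the hand-in returned no verdict.

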